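# Free the lamp's shade ring at the prayer bead repair nook

## Robot

A 6-joint arm with a two-finger parallel gripper is mounted at the origin on the work surface. World frame = base frame: x ahead of the robot, y to its left, z up, the work surface at z = 0. Lengths are in m, angles in degrees, forces in N, time in s.
With the tool pointing down it reaches from about 0.25 to 0.8 m from the base axis. Payload 3.9 kg.
Tool frame: the origin (TCP) lies midway between the tips of the shut fingers; the grasp point (between the pads) lies 19 mm behind it (hold_point_z is the distance from the TCP to the grasp point, in m); z points along the fingers, y is the line along which they close (so a half turn about z gives the same grasp; the last joint's range is limited). The gripper opens to 85 mm and grips with 20 to 120 N. Pads are 22 mm wide; open, the fingers measure 114 mm over their backs; the gripper's body (76 mm by 85 mm) begins 54 mm behind the grasp point. The pads swing forward as they close: fully open they stand 13 mm farther back than shut.
Start: joints at [65.546, 14.897, -7.913, 67.191, 0, 90], TCP at [0.217, 0.478, 0.231] pointing down, gripper open.
Joint ranges: [-159.42, 159.42], [-47.68, 98.78], [-73.54, 78.23], [-108.79, 121.32], [-90, 84.71], [-180, 180]. Speed limits (degrees/s): [147.25, 147.25, 180, 180, 180, 180].

## Interface

Orientations are given as [roll, pitch, yaw] about the fixed x, y, z axes, in that order (R = Rz(yaw) Ry(pitch) Rx(roll)).
In Python, from workcell import state, get_image, sign_off, hold_point_z gives the robot as it stands. The module is installed in compiled form; this text tells all that it offers.
- The arm moves only by the tool arm_command, never from a script. Its argument "increments" is a list that holds one entry, the list of rows, each a list of 7 numbers: the closure in counts, from 0 (fully open) to 255 (shut), then the shift along the world's x, y, z in mm, then the turn, a rotation vector about the world's x, y, z in rad. A call has 1 to 12 rows; each row shifts and turns the commanded pose from where the row before left it; what a row does not reach is not made up. A row lasts 1/8 s, in which the tool goes at most 62.5 mm and 10.7 degrees, less where a joint would pass 70% of its speed; a pose out of reach is approached as far as the arm can. A call is refused whole if a number of a shift passes 62.5 or a number of a turn 0.188, either way. A call with a gripper value outside its range is refused whole. The fingers move at their own pace and stop on an object; "newtons" is the grip in N (left out, the last holds). Time passes only in rows, so rows that do not move let the fingers close. It gives the time, the measured TCP pose, the force, the opening and the grip force at its end, in the units of the state.
- state(): the state, without advancing time (a new reading comes with each control period).
- get_image(name): name is "side" or "top"; returns a dict with "image" (420x560x3 uint8, red, green, blue), "K" (3x3 intrinsics, pixels), "distortion" ([k1, k2, p1, p2, k3] as OpenCV has them; the pictures are not rectified), "xyz" and "attitude" of the camera in the world. Camera axes: x right, y down, z forward; pixel columns grow to the right and rows downward; lengths in m; the calibration is good to about 2 mm. A picture is of the moment at which its call begins. There is no depth.
- sign_off(): hands the job in; it is judged then, once.
The state is a dict: "t": time; "joint_pos": joint angles; "dq": joint speeds; "tau": joint torques, N m; "position": TCP position; "eef_rot": TCP orientation; "wrist_force": force on the tool from outside, world axes, zero at the start; "wrist_torque": the same for the moment, N m; "grip_width": opening from 0.0 (shut) to 1.0 (fully open); "gripper_force": force on a finger pad.
Only numpy, scipy, OpenCV 4.12 (cv2) and the standard library are available. Lean on these libraries where they do the work, as an engineer would, in place of code of your own. Each camera call takes 0.05 s, during which the arm holds its last target. There are 200 camera calls.

## Task

Make the lamp safe and free its shade ring for changing the shade: first press the raised end of the black rocker switch down fully to switch the lamp off, then roll a fingertip against the rim of the knurled brass ring and turn it two full turns anticlockwise (seen from above), so that it is loose but still on its thread. Only touch things, gently, and leave the switch off and the head piece, bowl, reamer and casket where they are.

Things in the scene. Friction and masses are not known exactly. Their poses are not given: they have to be found in the camera images.
- lamp: Cream bakelite lamp base without shade or bulb, screwed to the shelf. Origin: centre of its underside on the shelf; z up, its long side along its own y. Plinth 120 mm (x) by 235 mm (y), top face 36 mm high. At its own (0, +60) mm a round stem, 22 mm radius (flaring to 36 mm at the plinth), rises to 98 mm; the lampholder sleeve, 19 mm radius, goes on up to 142 mm and carries the ring. The black rocker switch sits on the plinth at (0, -60) mm.
- rocker (a joint): Rocker switch, two black 22 by 26 mm wings in a shallow V, its pivot across the lamp (lamp x) at lamp (0, -60, 46) mm. Value in rad: 0 = on (the wing on the -y side, away from the ring, stands up; the other lies level), 0.36 = fully off, that wing pressed down level with its face 46 mm above the shelf. Takes about 1.5 N near the wing's end; no spring, it stays where it is left.
- rocker_press (a point): Point on the top face of the raised wing of the rocker, 22 mm out from the pivot (4 mm from the wing's end). Moves with the rocker: it stands 54 mm above the shelf when on, 46 mm when off.
- shade_ring (a joint): Turning of the knurled ring about its upright axis, rad, growing anticlockwise seen from above; 0 = screwed tight, two full turns = 12.57 more than at the start (it starts between 0 and 0.6). It rises 3 mm a turn. Hard stop at 0 and at 18.85 (end of the thread). Friction torque about 0.05 N m (some 1 N at the rim); it stays where it is left.
- ring_centre (a point): Centre of the ring's upper rim face, on its axis (lamp (0, +60) mm), 116 mm above the shelf when tight. The brass ring is a 16 mm high disc (underside 16 mm below this point) with an upright rim of 24 rounded ribs, one every 15 degrees, each 3.5 mm in radius and standing 3.5 mm proud; radius 45.5 mm between ribs, 49 mm over the ribs. Too wide to grip.
- ring_rivet (a point): Dark steel rivet, 11 mm across, flat on the ring's top face 39 mm from the axis; it turns with the ring and shows how far it has gone.
- imame: Bystander: turned brass head piece of a prayer bead string, 26 mm wide, 64 mm tall, standing loose; origin at the centre of its foot.
- bead_bowl: Bystander: smoky quartz bowl, 84 mm across, 38 mm tall, loose; origin under its centre.
- reamer: Bystander: steel bead reamer with dark wooden handle, 152 mm long, 15 mm thick, lying loose along its own x; origin under its middle.
- casket: Bystander: dark wooden casket with mother-of-pearl inlay, 114 (x) by 164 (y) by 69 mm tall, loose; origin under its centre.

How it is judged:
By the outcome, as a careful person would: the job done as asked, in the order asked, and still so for the second after the job is handed in, with the robot touching nothing.
It also fails if it takes over 67 s, if anything falls off the work surface, if the arm or the gripper's body presses on something with over 40 N, if the wrist force passes 120 N, or if a joint passes its speed limit or range.

## Working session

There is one attempt and no reset: what is moved stays moved. The work goes in short steps, Python scripts to look and compute and a tool call to move; the robot and the scene stay as the last step left them, time stands still between calls to the robot, and variables do not carry over. Pictures are saved under pics/ and viewed, at most 10 in all, crops included, and the job is handed in when it is done.

Besides the shell and the picture viewer there is one more tool, called after "Call:" as name(argument=value, ...), one argument or row to a line, values as JSON. arm_command: Moves the arm, as the interface text tells. Its arguments: {"type":"object","properties":{"increments":{"type":"array"},"newtons":{"type":"number"}},"required":["increments"]}

```bash
mkdir -p pics; cat > h.py <<'E'
import numpy as np, cv2
from workcell import state,get_image,sign_off,hold_point_z
from scipy.spatial.transform import Rotation as R
def cam(n):
    d=get_image(n); return d
def ray(d,uv):
    p=cv2.undistortPoints(np.array([[uv]],float),np.array(d["K"]),np.array(d["distortion"]))[0,0]
    a=np.array(d["attitude"]); Rm=a if a.shape==(3,3) else R.from_euler('xyz',a,degrees=True).as_matrix()
    return np.array(d["xyz"]),Rm@np.array([p[0],p[1],1])
def onz(d,uv,z):
    o,r=ray(d,uv); return o+r*(z-o[2])/r[2]
def proj(d,P):
    a=np.array(d["attitude"]); Rm=a if a.shape==(3,3) else R.from_euler('xyz',a,degrees=True).as_matrix()
    rv=cv2.Rodrigues(Rm.T)[0]; t=-Rm.T@np.array(d["xyz"])
    return cv2.projectPoints(np.array(P,float).reshape(-1,1,3),rv,t,np.array(d["K"]),np.array(d["distortion"]))[0][:,0]
def save(d,f,crop=None,s=1):
    im=d["image"][:,:,::-1]
    if crop: im=im[crop[1]:crop[3],crop[0]:crop[2]]
    cv2.imwrite("pics/"+f,cv2.resize(im,None,fx=s,fy=s,interpolation=cv2.INTER_CUBIC))
E
python3 - <<'E'
from h import *
for n in("top","side"):
    d=cam(n);save(d,n+"0.png",s=1.4);print(n,d["xyz"],d["attitude"],np.array(d["K"]).tolist())
print(state())
E
```

```text
top [0.53267001 0.11009735 0.85243071] [-1.77733749e+02 -7.23596947e-02 -9.15921658e+01] [[502.7488038946265, 0.0, 285.3561530953832], [0.0, 502.7488038946265, 214.7997747851184], [0.0, 0.0, 1.0]]
side [ 0.21726326 -0.46760222  0.57949313] [-125.15161881    0.66957497  -34.44909878] [[481.51614789678393, 0.0, 279.32826676278626], [0.0, 481.51614789678393, 207.39600123592237], [0.0, 0.0, 1.0]]
{'t': 0.1, 'joint_pos': array([ 6.55440982e+01,  1.49317016e+01, -7.97697969e+00,  6.71899237e+01,
        1.97663523e-04,  8.99984035e+01]), 'dq': array([ 0.04603851, -0.23335121,  0.09912699, -0.03183917,  0.02206035,
        0.00422297]), 'tau': array([ 2.57726906e-04, -4.06507659e+01,  2.54527920e+01,  1.01027184e-02,
        2.13545508e-05, -3.52966744e-06]), 'position': array([0.21709789, 0.47735379, 0.23055974]), 'eef_rot': array([-1.79901395e+02, -2.00410767e-04,  1.55545694e+02]), 'wrist_force': array([-0.14844149,  0.55292753,  0.16738362]), 'wrist_torque': array([-0.00910871, -0.03918569,  0.01629736]), 'gripper_force': 0.0, 'grip_width': 0.9963103971174744}
```

View pics/top0.png

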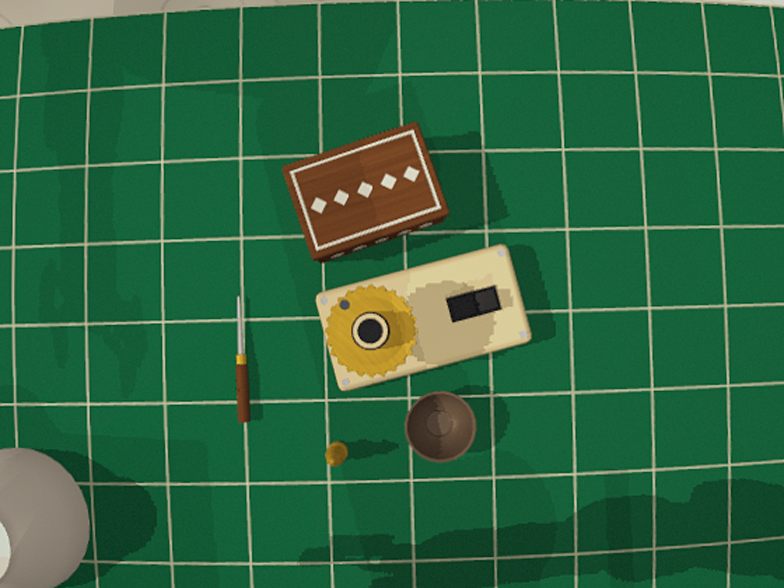

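View pics/side0.png

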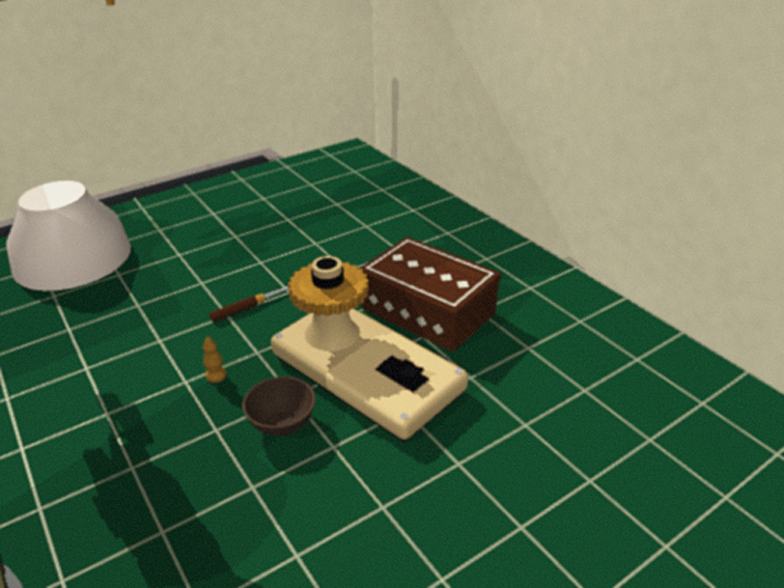

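The top view shows the lamp with its ring sleeve at about (264,236) px, the rivet at (246,218) and the rocker at (338,217), with its raised wing to the right. The side view confirms this. The casket lies ahead of the lamp, with the bowl and head piece on the near side, all well below ring height.

```bash
python3 - <<'E'
from h import *
d=cam("top");im=d["image"];hsv=cv2.cvtColor(im,cv2.COLOR_RGB2HSV)
H,S,V=[hsv[...,i].astype(int) for i in range(3)]
win=np.zeros(H.shape,bool);win[165:290,215:390]=1
brass=win&(H>17)&(H<27)&(S>165)&(V>90)
br=brass.astype(np.uint8)
n,l,st,c=cv2.connectedComponentsWithStats(br);k=1+np.argmax(st[1:,4])
cnt=max(cv2.findContours((l==k).astype(np.uint8),0,2)[0],key=cv2.contourArea)
P=np.array([onz(d,p[0].astype(float),.116) for p in cv2.convexHull(cnt)])
A=np.c_[2*P[:,:2],np.ones(len(P))];s=np.linalg.lstsq(A,(P[:,:2]**2).sum(1),rcond=None)[0]
print("ring",s[:2],"r",np.sqrt(s[2]+s[0]**2+s[1]**2),"ptp",np.ptp(P,0))
# black blobs: rocker
dark=win&(V<60)&(im[...,1].astype(int)<im[...,0].astype(int)+15)
n,l,st,c=cv2.connectedComponentsWithStats(dark.astype(np.uint8))
for i in range(1,n):
    if st[i,4]>25: print(st[i],c[i],"z.048",onz(d,c[i],.048)[:2],"z.142",onz(d,c[i],.142)[:2],"z.117",onz(d,c[i],.117)[:2])
big=[i for i in range(1,n) if c[i][0]>310]; i=max(big,key=lambda i:st[i,4])
r=cv2.minAreaRect(cv2.findContours((l==i).astype(np.uint8),0,2)[0][0]);print(r)
# plinth corners
pl=win|False; pl[:]=0; pl[160:295,210:395]=1
m=(pl&(V>110)&(H>12)&(H<32)).astype(np.uint8)
m=cv2.morphologyEx(m,3,np.ones((15,15)));
cnt=max(cv2.findContours(m,0,2)[0],key=cv2.contourArea);b=cv2.boxPoints(cv2.minAreaRect(cnt))
B=np.array([onz(d,p.astype(float),.034)[:2] for p in b]);print("plinth",B,B.mean(0),np.linalg.norm(B-np.roll(B,1,0),axis=1))
e=B-np.roll(B,1,0);print(np.degrees(np.arctan2(e[:,1],e[:,0])))
E
```

```text
ring [0.5316528  0.13961424] r 0.047549767455820784 ptp [0.09381879 0.0952822  0.        ]
[274 165  13   8  31] [280.06451613 168.61290323] z.048 [0.63905347 0.11464259] z.142 [0.62662226 0.11411146] z.117 [0.62992843 0.11425272]
[226 169  50  19 131] [249.08396947 178.51908397] z.048 [0.62445392 0.16488739] z.142 [0.61372872 0.15848502] z.117 [0.61658116 0.16018777]
[319 205  39  25 608] [337.73355263 216.82894737] z.048 [0.55887847 0.02431359] z.142 [0.55581594 0.03433767] z.117 [0.55663045 0.03167169]
[256 228  17  17 225] [263.78222222 236.06222222] z.048 [0.53140023 0.14363539] z.142 [0.5315486  0.13971637] z.117 [0.53150914 0.14075866]
[297 282  15   8  67] [304.8358209  286.35820896] z.048 [0.44923486 0.08026763] z.142 [0.45898449 0.08375332] z.117 [0.4563915  0.08282627]
((337.8485412597656, 216.80709838867188), (17.07015037536621, 35.62186050415039), 75.0685806274414)
plinth [[ 0.43989714  0.23475458]
 [ 0.66045247  0.22592969]
 [ 0.64734925 -0.07526159]
 [ 0.42600772 -0.0638156 ]] [0.54342664 0.08040177] [0.29889307 0.22073181 0.30147618 0.22163728]
[ 87.3365321   -2.29130414 -92.4910623  177.03976192]
```

Call:
arm_command(
  increments=[
    [[255, 29, -40, -2, 0, 0, -0.076], [255, 29, -40, -2, 0, 0, -0.076], [255, 29, -40, -2, 0, 0, -0.076], [255, 29, -40, -2, 0, 0, -0.076], [255, 29, -40, -2, 0, 0, -0.076], [255, 29, -40, -2, 0, 0, -0.076], [255, 29, -40, -2, 0, 0, -0.076], [255, 29, -40, -2, 0, 0, -0.076], [255, 29, -40, -2, 0, 0, -0.076], [255, 29, -40, -2, 0, 0, -0.076], [255, 29, -40, -2, 0, 0, -0.076], [255, 29, -40, -2, 0, 0, -0.076]],
  ],
  newtons=40,
)

```text
t: 1.65
position: [0.566, -0.0035, 0.2069]
eef_rot: [-180.0, -0.0, 103.1]
wrist_force: [1.1, 0.5, 0.8]
grip_width: -0.001
gripper_force: 0.0
```

Call:
arm_command(
  increments=[
    [[255, -1, 1, -20, 0, 0, 0], [255, 0, 0, -25, 0, 0, 0], [255, 0, 0, -25, 0, 0, 0], [255, 0, 0, -25, 0, 0, 0], [255, 0, 0, -25, 0, 0, 0], [255, 0, 0, -15, 0, 0, 0], [255, 0, 0, -7, 0, 0, 0], [255, 0, 0, 0, 0, 0, 0]],
  ],
)

```text
t: 2.65
position: [0.5643, -0.0011, 0.0653]
eef_rot: [-180.0, -0.0, 103.3]
wrist_force: [-0.3, 0.6, 0.6]
grip_width: 0.0
gripper_force: 0.0
```

```bash
python3 - <<'E'
from h import *
d=cam("top");s=state();print(s["joint_pos"],s["position"]);d2=cam("side")
u=d["image"][150:290,240:400,::-1];v=d2["image"][200:340,200:360,::-1]
cv2.imwrite("pics/a.png",np.hstack([cv2.resize(u,(400,350)),cv2.resize(v,(400,350))]))
E
```

```text
[-1.10623595e-01  2.54726450e+01 -1.83027153e+01  4.61817692e+01
  1.68660904e-03  7.65943990e+01] [ 0.5647686  -0.00108099  0.06576927]
```

View pics/a.png

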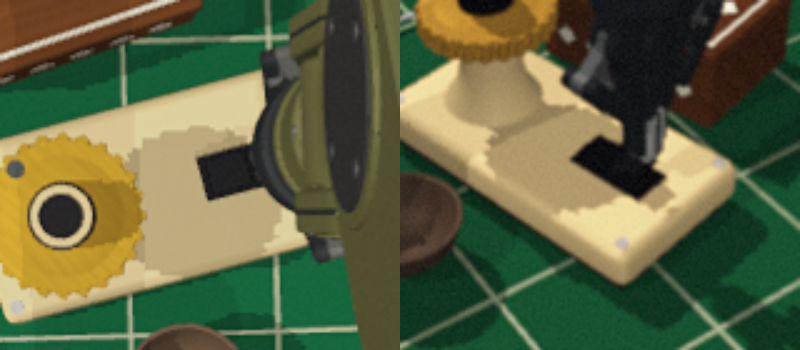

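The fingertip stands just above the outer wing of the rocker: it is at about (640,160) in the right-hand crop, with the wing's end at (655,180). Now I press.

Call:
arm_command(
  increments=[
    [[255, 0, -1, -7, 0, 0, 0], [255, 0, 0, -4, 0, 0, 0], [255, 0, 0, -3, 0, 0, 0], [255, 0, 0, -3, 0, 0, 0], [255, 0, 0, -2, 0, 0, 0], [255, 0, 0, 0, 0, 0, 0]],
  ],
)

```text
t: 3.5
position: [0.5641, -0.0019, 0.0461]
eef_rot: [-180.0, -0.0, 103.3]
wrist_force: [-0.7, -0.1, 1.0]
grip_width: 0.001
gripper_force: 0.2
```

Call:
arm_command(
  increments=[
    [[255, 0, 0, -1, 0, 0, 0], [255, 0, 0, 0, 0, 0, 0]],
  ],
)

```text
t: 3.75
position: [0.5641, -0.0019, 0.0459]
eef_rot: [180.0, -0.0, 103.3]
wrist_force: [-2.1, 0.0, 5.9]
grip_width: -0.0
gripper_force: 2.9
```

Call:
arm_command(
  increments=[
    [[255, 0, 0, 27, 0, 0, 0], [255, 0, 0, 28, 0, 0, -0.108], [255, -4.5, 7.1, 0, 0, 0, -0.108], [255, -4.5, 7.1, 0, 0, 0, -0.108], [255, -4.5, 7.1, 0, 0, 0, -0.108], [255, -4.5, 7.1, 0, 0, 0, -0.108], [255, -4.5, 7.1, 0, 0, 0, -0.108], [255, -4.5, 7.1, 0, 0, 0, -0.108], [255, -4.5, 7.1, 0, 0, 0, -0.108], [255, -4.5, 7.1, 0, 0, 0, -0.108], [255, -4.5, 7.1, 0, 0, 0, -0.108], [255, -4.5, 7.1, 0, 0, 0, -0.108]],
  ],
)

```text
t: 5.25
position: [0.5187, 0.0693, 0.1001]
eef_rot: [-180.0, 0.0, 35.0]
wrist_force: [-0.2, -0.0, 0.2]
grip_width: -0.005
gripper_force: 0.0
```

```bash
python3 - <<'E'
from h import *
d=cam("top");d2=cam("side");s=state();print(s["position"],s["eef_rot"],s["wrist_force"],s["joint_pos"])
u=d["image"][150:290,210:370,::-1];v=d2["image"][170:310,180:340,::-1]
cv2.imwrite("pics/b.png",np.hstack([cv2.resize(u,(400,350)),cv2.resize(v,(400,350))]))
E
```

```text
[0.51840386 0.06952423 0.10005461] [-1.79939865e+02  4.52631104e-02  3.52971629e+01] [ 0.71584518 -0.91206549  0.04840004] [ 7.61873743e+00  2.00152611e+01 -2.13967708e+01  4.86559850e+01
  3.22286761e-02  1.52321579e+02]
```

View pics/b.png

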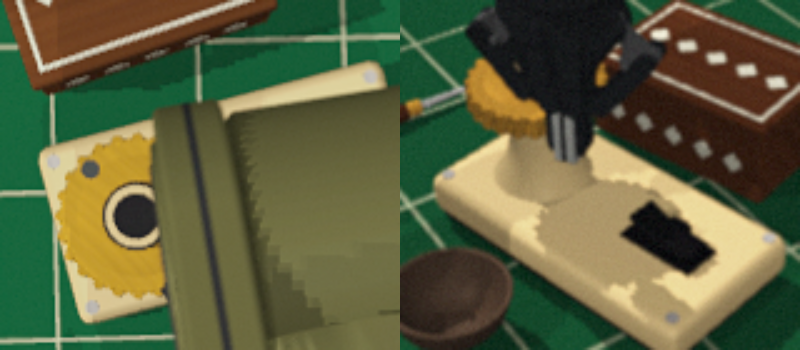

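The wing now lies level with its near half raised, so the switch is off. The fingertip, at (565,155) in the right-hand crop, stands clear of the ring rim, and the rivet is at (90,168) on the left. Now I approach radially.

Call:
arm_command(
  increments=[
    [[255, 0.5, 3, 1, 0, 0, 0], [255, 0.5, 2, 0, 0, 0, 0], [255, 0, 0, 0, 0, 0, 0]],
  ],
)

```text
t: 5.72
position: [0.5206, 0.0739, 0.1013]
eef_rot: [180.0, -0.0, 35.3]
wrist_force: [-0.0, 0.2, 0.0]
grip_width: -0.003
gripper_force: 0.0
```

Call:
arm_command(
  increments=[
    [[255, 0.5, 2, 0, 0, 0, 0], [255, 0, 0, 0, 0, 0, 0]],
  ],
)

```text
t: 5.98
position: [0.5209, 0.076, 0.1013]
eef_rot: [-180.0, -0.0, 35.2]
wrist_force: [0.1, 0.2, -0.7]
grip_width: 0.001
gripper_force: 0.0
```

Call:
arm_command(
  increments=[
    [[255, 0.3, 2, 0, 0, 0, 0], [255, 0, 0, 0, 0, 0, 0]],
  ],
)

```text
t: 6.22
position: [0.521, 0.0775, 0.1012]
eef_rot: [180.0, 0.0, 35.2]
wrist_force: [-0.1, -1.7, 0.2]
grip_width: -0.002
gripper_force: 0.8
```

```bash
cat >> h.py <<'E'
C=np.array([531.6,139.7])
def orbit(p,n,rho,dphi=7.5,ramp=2):
    "rows from commanded xy p (mm): n steps of dphi deg on radius rho"
    p=np.array(p,float);v=p-C;f=np.degrees(np.arctan2(v[1],v[0]));r0=np.hypot(*v);print("phi",f,"rho",r0)
    for i in range(1,n+1):
        r=r0+(rho-r0)*min(1,i/ramp);a=np.radians(f+i*dphi);q=C+r*np.array([np.cos(a),np.sin(a)])
        s=np.round(q-p,1);p=p+s;print(f"[255, {s[0]}, {s[1]}, 0, 0, 0, {np.radians(dphi):.3f}],",end=" ")
    print("\nend",p,"phi",f+n*dphi)
E
python3 -c "
from h import *
orbit((521.0,78.0),8,61.5)"
```

```text
phi -99.74819688689345 rho 62.603913615683794
[255, 8.2, -0.3, 0, 0, 0, 0.131], [255, 8.0, 0.8, 0, 0, 0, 0.131], [255, 8.0, 1.2, 0, 0, 0, 0.131], [255, 7.7, 2.3, 0, 0, 0, 0.131], [255, 7.3, 3.3, 0, 0, 0, 0.131], [255, 6.9, 4.2, 0, 0, 0, 0.131], [255, 6.2, 5.0, 0, 0, 0, 0.131], [255, 5.6, 5.9, 0, 0, 0, 0.131], 
end [578.9 100.4] phi -39.74819688689345
```

Call:
arm_command(
  increments=[
    [[255, 8.2, -0.3, 0, 0, 0, 0.131], [255, 8.0, 0.8, 0, 0, 0, 0.131], [255, 8.0, 1.2, 0, 0, 0, 0.131], [255, 7.7, 2.3, 0, 0, 0, 0.131], [255, 7.3, 3.3, 0, 0, 0, 0.131], [255, 6.9, 4.2, 0, 0, 0, 0.131], [255, 6.2, 5.0, 0, 0, 0, 0.131], [255, 5.6, 5.9, 0, 0, 0, 0.131], [255, 0, 0, 0, 0, 0, 0]],
  ],
)

```text
t: 7.35
position: [0.5796, 0.1006, 0.1014]
eef_rot: [180.0, -0.0, 95.2]
wrist_force: [0.7, -0.9, 1.0]
grip_width: 0.003
gripper_force: 0.1
```

```bash
cat >> h.py <<'E'
def rivet(zr=.117,show=False):
    d=cam("top");im=d["image"].astype(int);hsv=cv2.cvtColor(d["image"],cv2.COLOR_RGB2HSV).astype(int)
    # sample the annulus r=39 mm on ring top and find grey (unsaturated, dark) spot
    a=np.radians(np.arange(0,360,1.));sc=[]
    g=np.zeros(360)
    for r in (.037,.039,.041):
        P=np.c_[C[0]/1e3+r*np.cos(a),C[1]/1e3+r*np.sin(a),np.full(360,zr)]
        uv=np.round(proj(d,P)).astype(int);p=im[uv[:,1],uv[:,0]];g+=(abs(p[:,0]-p[:,2])<30)&(p[:,0]<130)
        br=(p[:,0]-p[:,2]>50); vis=br if r==.037 else vis|br
    i=np.where(g>=2)[0]
    runs=[ (x[0],x[-1]) for x in np.split(i,np.where(np.diff(i)>1)[0]+1) if len(x)]
    print("grey runs deg",runs,"brass visible",vis.sum())
    return d
E
python3 -c "
from h import *
d=rivet();s=state();print(s['position'],s['wrist_force'],s['eef_rot'][2])
save(d,'c.png',(200,150,400,290),3)"
```

```text
grey runs deg [(np.int64(4), np.int64(10)), (np.int64(45), np.int64(55)), (np.int64(145), np.int64(149))] brass visible 14
[0.57910104 0.10051245 0.10123892] [0.22604117 0.32552095 0.70816042] 95.1597429644402
```

View pics/c.png

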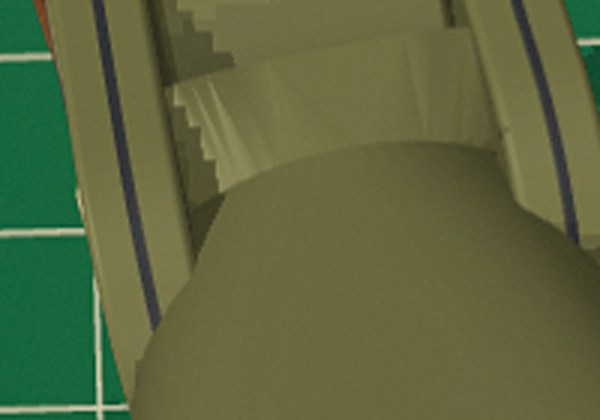

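The arm hides the ring in the top view, so I use the side view.

```bash
python3 - <<'E'
from h import *
d=cam("top");v=onz(d,(345.5/1.4,304.5/1.4),.116)[:2]*1e3-C;print("start rivet",np.hypot(*v),np.degrees(np.arctan2(v[1],v[0])))
d=cam("side");a=np.radians(np.arange(0,360,30.))
uv=proj(d,np.c_[C[0]/1e3+.039*np.cos(a),C[1]/1e3+.039*np.sin(a),np.full(12,.1165)]);print(np.round((uv-[190,160])*5).astype(int).tolist())
save(d,'d.png',(190,160,290,240),5)
E
```

```text
start rivet 37.59093624071194 42.34520821326254
[[313, 167], [271, 147], [216, 142], [160, 153], [119, 177], [101, 210], [115, 242], [156, 264], [216, 270], [275, 258], [316, 231], [330, 198]]
```

View pics/d.png

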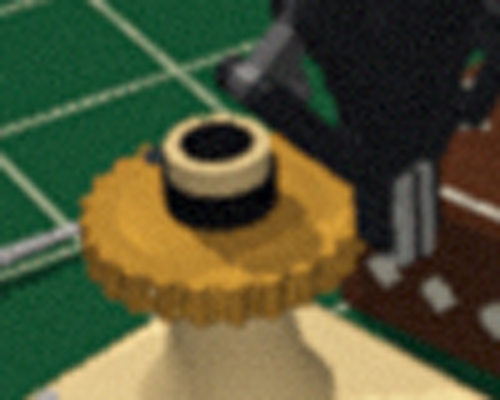

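The rivet is now at (155,155) px, about 92° against 42° at the start, so the ring follows the finger. Continuing.

```bash
python3 -c "
from h import *
orbit((578.9,100.4),35,61.0)"
```

```text
phi -39.72206699636196 rho 61.49617874307309
[255, 4.5, 6.6, 0, 0, 0, 0.131], [255, 3.6, 7.2, 0, 0, 0, 0.131], [255, 2.9, 7.4, 0, 0, 0, 0.131], [255, 1.8, 7.8, 0, 0, 0, 0.131], [255, 0.9, 7.9, 0, 0, 0, 0.131], [255, -0.3, 8.0, 0, 0, 0, 0.131], [255, -1.2, 7.9, 0, 0, 0, 0.131], [255, -2.3, 7.6, 0, 0, 0, 0.131], [255, -3.2, 7.3, 0, 0, 0, 0.131], [255, -4.2, 6.8, 0, 0, 0, 0.131], [255, -5.0, 6.2, 0, 0, 0, 0.131], [255, -5.8, 5.5, 0, 0, 0, 0.131], [255, -6.5, 4.7, 0, 0, 0, 0.131], [255, -7.0, 3.8, 0, 0, 0, 0.131], [255, -7.4, 2.9, 0, 0, 0, 0.131], [255, -7.8, 1.8, 0, 0, 0, 0.131], [255, -7.9, 0.9, 0, 0, 0, 0.131], [255, -8.0, -0.3, 0, 0, 0, 0.131], [255, -7.9, -1.2, 0, 0, 0, 0.131], [255, -7.6, -2.3, 0, 0, 0, 0.131], [255, -7.3, -3.2, 0, 0, 0, 0.131], [255, -6.8, -4.2, 0, 0, 0, 0.131], [255, -6.2, -5.0, 0, 0, 0, 0.131], [255, -5.5, -5.8, 0, 0, 0, 0.131], [255, -4.7, -6.5, 0, 0, 0, 0.131], [255, -3.8, -7.0, 0, 0, 0, 0.131], [255, -2.9, -7.4, 0, 0, 0, 0.131], [255, -1.8, -7.8, 0, 0, 0, 0.131], [255, -0.9, -7.9, 0, 0, 0, 0.131], [255, 0.3, -8.0, 0, 0, 0, 0.131], [255, 1.2, -7.9, 0, 0, 0, 0.131], [255, 2.3, -7.6, 0, 0, 0, 0.131], [255, 3.2, -7.3, 0, 0, 0, 0.131], [255, 4.2, -6.8, 0, 0, 0, 0.131], [255, 5.0, -6.2, 0, 0, 0, 0.131], 
end [486.8  98.3] phi 222.77793300363805
```

Call:
arm_command(
  increments=[
    [[255, 4.5, 6.6, 0, 0, 0, 0.131], [255, 3.6, 7.2, 0, 0, 0, 0.131], [255, 2.9, 7.4, 0, 0, 0, 0.131], [255, 1.8, 7.8, 0, 0, 0, 0.131], [255, 0.9, 7.9, 0, 0, 0, 0.131], [255, -0.3, 8.0, 0, 0, 0, 0.131], [255, -1.2, 7.9, 0, 0, 0, 0.131], [255, -2.3, 7.6, 0, 0, 0, 0.131], [255, -3.2, 7.3, 0, 0, 0, 0.131], [255, -4.2, 6.8, 0, 0, 0, 0.131], [255, -5.0, 6.2, 0, 0, 0, 0.131], [255, -5.8, 5.5, 0, 0, 0, 0.131]],
  ],
)

```text
t: 9.0
position: [0.5709, 0.1865, 0.1015]
eef_rot: [-180.0, 0.1, -174.5]
wrist_force: [1.3, -0.7, -0.1]
grip_width: 0.002
gripper_force: 0.5
```

```bash
cat >> h.py <<'E'
def riv(z=.1165):
    d=cam("side");im=d["image"].astype(int);a=np.radians(np.arange(360.))
    P=np.c_[C[0]/1e3+.039*np.cos(a),C[1]/1e3+.039*np.sin(a),np.full(360,z)]
    uv=np.round(proj(d,P)).astype(int);p=im[uv[:,1],uv[:,0]]
    st="".join("B" if q[0]-q[2]>50 else ("g" if q.max()<130 and q.max()-q.min()<35 else ".") for q in p[::5]);print(st)
    s=state();print(s["t"],s["position"]*1e3,s["wrist_force"],s["joint_pos"][[0,5]]);return d
E
python3 -c "
from h import *
riv()"
```

```text
BBBBBBBBBgggggggBBBBBBBBBBBBBBBBBBBBgg.BBBBBBBBBBBBBBBBBBBBBBBBBBBBBBBBB
9.05 [570.00067531 187.18111035 101.45288495] [ 0.24880517 -0.81055219  0.69046178] [18.15928853 12.46047222]
```

Call:
arm_command(
  increments=[
    [[255, -6.5, 4.7, 0, 0, 0, 0.131], [255, -7.0, 3.8, 0, 0, 0, 0.131], [255, -7.4, 2.9, 0, 0, 0, 0.131], [255, -7.8, 1.8, 0, 0, 0, 0.131], [255, -7.9, 0.9, 0, 0, 0, 0.131], [255, -8.0, -0.3, 0, 0, 0, 0.131], [255, -7.9, -1.2, 0, 0, 0, 0.131], [255, -7.6, -2.3, 0, 0, 0, 0.131], [255, -7.3, -3.2, 0, 0, 0, 0.131], [255, -6.8, -4.2, 0, 0, 0, 0.131], [255, -6.2, -5.0, 0, 0, 0, 0.131], [255, -5.5, -5.8, 0, 0, 0, 0.131]],
  ],
)

```text
t: 10.55
position: [0.4848, 0.179, 0.1016]
eef_rot: [-180.0, 0.1, -84.5]
wrist_force: [0.9, 1.1, 0.6]
grip_width: -0.002
gripper_force: 0.6
```

Call:
arm_command(
  increments=[
    [[255, -4.7, -6.5, 0, 0, 0, 0.131], [255, -3.8, -7.0, 0, 0, 0, 0.131], [255, -2.9, -7.4, 0, 0, 0, 0.131], [255, -1.8, -7.8, 0, 0, 0, 0.131], [255, -0.9, -7.9, 0, 0, 0, 0.131], [255, 0.3, -8.0, 0, 0, 0, 0.131], [255, 1.2, -7.9, 0, 0, 0, 0.131], [255, 2.3, -7.6, 0, 0, 0, 0.131], [255, 3.2, -7.3, 0, 0, 0, 0.131], [255, 4.2, -6.8, 0, 0, 0, 0.131], [255, 5.0, -6.2, 0, 0, 0, 0.131]],
  ],
)

```text
t: 11.92
position: [0.4854, 0.0979, 0.1011]
eef_rot: [-180.0, 0.2, -1.9]
wrist_force: [-2.1, 0.5, 0.9]
grip_width: 0.0
gripper_force: 0.9
```

```bash
python3 -c "
from h import *
riv(.119)"
```

```text
BBBBBBBBBggggggggggggggggggggggggggggggggggggggggBBBBBBBBBBBBBBBBBBBB.gg
11.975 [486.18799539  97.159424   101.10898996] [-2.90915912 -1.18035642  1.03786883] [  11.30741514 -166.86634199]
```

The ring has followed without slip, about 312° in all. Now I retract, unwind the wrist by 330° and go on.

Call:
arm_command(
  increments=[
    [[255, -6, -5.5, 0, 0, 0, 0], [255, -6, -5.5, 0, 0, 0, 0], [255, 3.4, -2.2, 0, 0, 0, -0.18], [255, 3.4, -2.2, 0, 0, 0, -0.18], [255, 3.4, -2.2, 0, 0, 0, -0.18], [255, 3.4, -2.2, 0, 0, 0, -0.18], [255, 3.4, -2.2, 0, 0, 0, -0.18], [255, 3.4, -2.2, 0, 0, 0, -0.18], [255, 3.4, -2.2, 0, 0, 0, -0.18], [255, 3.4, -2.2, 0, 0, 0, -0.18], [255, 3.4, -2.2, 0, 0, 0, -0.18], [255, 3.1, -2.3, 0, 0, 0, -0.18]],
  ],
)

```text
t: 13.48
position: [0.5082, 0.0649, 0.1014]
eef_rot: [-180.0, 0.0, -105.6]
wrist_force: [-0.3, 0.3, -0.4]
grip_width: -0.002
gripper_force: 0.0
```

Call:
arm_command(
  increments=[
    [[255, 0, 0, 0, 0, 0, -0.18], [255, 0, 0, 0, 0, 0, -0.18], [255, 0, 0, 0, 0, 0, -0.18], [255, 0, 0, 0, 0, 0, -0.18], [255, 0, 0, 0, 0, 0, -0.18], [255, 0, 0, 0, 0, 0, -0.18], [255, 0, 0, 0, 0, 0, -0.18], [255, 0, 0, 0, 0, 0, -0.18], [255, 0, 0, 0, 0, 0, -0.18], [255, 0, 0, 0, 0, 0, -0.18], [255, 0, 0, 0, 0, 0, -0.18]],
  ],
)

```text
t: 14.85
position: [0.5081, 0.065, 0.1014]
eef_rot: [180.0, -0.0, 141.0]
wrist_force: [1.3, -0.3, 0.1]
grip_width: 0.0
gripper_force: 0.0
```

Call:
arm_command(
  increments=[
    [[255, 0, 0, 0.5, 0, 0, -0.18], [255, 0, 0, 0.5, 0, 0, -0.18], [255, 0, 0, 0, 0, 0, -0.18], [255, 0, 0, 0, 0, 0, -0.18], [255, 0, 0, 0, 0, 0, -0.18], [255, 0, 0, 0, 0, 0, -0.18], [255, 0, 0, 0, 0, 0, -0.18], [255, 0, 0, 0, 0, 0, -0.18], [255, 0, 0, 0, 0, 0, -0.18], [255, 0, 0, 0, 0, 0, -0.18], [255, 0, 0, 0, 0, 0, -0.18], [255, 0, 0, 0, 0, 0, 0]],
  ],
)

```text
t: 16.35
position: [0.5081, 0.065, 0.1024]
eef_rot: [-180.0, 0.0, 28.0]
wrist_force: [-0.8, -0.1, 0.1]
grip_width: -0.001
gripper_force: 0.0
```

```bash
python3 -c "
from h import *
riv(.119);s=state();print(s['eef_rot'])
orbit(s['position'][:2]*1e3,2,63,0)
"
```

```text
ggggggggggggggggggggggggggBBBBBBBBBBBBBBBBBBBBBBggggggggggggggBBBBB.gggg
16.4 [508.23764483  65.01803569 102.37015434] [-0.13566738  0.2834183   0.63845728] [  7.28861843 159.22022346]
[-1.79997634e+02 -7.16382208e-04  2.80683949e+01]
phi -107.37096632622215 rho 78.25084940521343
[255, 2.3, 7.3, 0, 0, 0, 0.000], [255, 2.3, 7.3, 0, 0, 0, 0.000], 
end [512.83764483  79.61803569] phi -107.37096632622215
```

```bash
python3 -c "
from h import *
orbit((512.7,79.6),44,61)
"
```

```text
phi -107.45710376098938 rho 63.00174600755124
[255, 8.2, -1.0, 0, 0, 0, 0.131], [255, 8.1, 0.2, 0, 0, 0, 0.131], [255, 8.0, 0.1, 0, 0, 0, 0.131], [255, 7.8, 1.3, 0, 0, 0, 0.131], [255, 7.7, 2.2, 0, 0, 0, 0.131], [255, 7.3, 3.2, 0, 0, 0, 0.131], [255, 6.8, 4.2, 0, 0, 0, 0.131], [255, 6.2, 5.0, 0, 0, 0, 0.131], [255, 5.6, 5.7, 0, 0, 0, 0.131], [255, 4.7, 6.5, 0, 0, 0, 0.131], [255, 3.8, 7.0, 0, 0, 0, 0.131], [255, 2.9, 7.4, 0, 0, 0, 0.131], [255, 1.9, 7.8, 0, 0, 0, 0.131], [255, 0.8, 7.9, 0, 0, 0, 0.131], [255, -0.1, 8.0, 0, 0, 0, 0.131], [255, -1.3, 7.8, 0, 0, 0, 0.131], [255, -2.2, 7.7, 0, 0, 0, 0.131], [255, -3.2, 7.3, 0, 0, 0, 0.131], [255, -4.2, 6.8, 0, 0, 0, 0.131], [255, -5.0, 6.2, 0, 0, 0, 0.131], [255, -5.7, 5.6, 0, 0, 0, 0.131], [255, -6.5, 4.7, 0, 0, 0, 0.131], [255, -7.0, 3.8, 0, 0, 0, 0.131], [255, -7.4, 2.9, 0, 0, 0, 0.131], [255, -7.8, 1.9, 0, 0, 0, 0.131], [255, -7.9, 0.8, 0, 0, 0, 0.131], [255, -8.0, -0.1, 0, 0, 0, 0.131], [255, -7.8, -1.3, 0, 0, 0, 0.131], [255, -7.7, -2.2, 0, 0, 0, 0.131], [255, -7.3, -3.2, 0, 0, 0, 0.131], [255, -6.8, -4.2, 0, 0, 0, 0.131], [255, -6.2, -5.0, 0, 0, 0, 0.131], [255, -5.6, -5.7, 0, 0, 0, 0.131], [255, -4.7, -6.5, 0, 0, 0, 0.131], [255, -3.8, -7.0, 0, 0, 0, 0.131], [255, -2.9, -7.4, 0, 0, 0, 0.131], [255, -1.9, -7.8, 0, 0, 0, 0.131], [255, -0.8, -7.9, 0, 0, 0, 0.131], [255, 0.1, -8.0, 0, 0, 0, 0.131], [255, 1.3, -7.8, 0, 0, 0, 0.131], [255, 2.2, -7.7, 0, 0, 0, 0.131], [255, 3.2, -7.3, 0, 0, 0, 0.131], [255, 4.2, -6.8, 0, 0, 0, 0.131], [255, 5.0, -6.2, 0, 0, 0, 0.131], 
end [486.7  98.5] phi 222.54289623901062
```

Call:
arm_command(
  increments=[
    [[255, 2.3, 7.3, 0, 0, 0, 0], [255, 2.2, 7.3, 0, 0, 0, 0], [255, 8.2, -1.0, 0, 0, 0, 0.131], [255, 8.1, 0.2, 0, 0, 0, 0.131], [255, 8.0, 0.1, 0, 0, 0, 0.131], [255, 7.8, 1.3, 0, 0, 0, 0.131], [255, 7.7, 2.2, 0, 0, 0, 0.131], [255, 7.3, 3.2, 0, 0, 0, 0.131], [255, 6.8, 4.2, 0, 0, 0, 0.131], [255, 6.2, 5.0, 0, 0, 0, 0.131], [255, 5.6, 5.7, 0, 0, 0, 0.131]],
  ],
)

```text
t: 17.77
position: [0.581, 0.0997, 0.1029]
eef_rot: [179.8, 0.2, 95.7]
wrist_force: [2.0, -3.6, 1.5]
grip_width: -0.003
gripper_force: 2.2
```

```bash
python3 -c "
from h import *
riv(.119)"
```

```text
BBBBBBBBBggggggggBBBBBBBBBBBBBBBBBBBBBBBBBBBBBBBBBBBBBBBBBBBBBBBBBBBBBBB
17.825 [581.87403547 100.66325764 102.93428706] [ 4.00776703 -3.5004341   1.05054014] [ 9.90027824 93.96554022]
```

Call:
arm_command(
  increments=[
    [[255, 4.7, 6.5, 0, 0, 0, 0.131], [255, 3.8, 7.0, 0, 0, 0, 0.131], [255, 2.9, 7.4, 0, 0, 0, 0.131], [255, 1.9, 7.8, 0, 0, 0, 0.131], [255, 0.8, 7.9, 0, 0, 0, 0.131], [255, -0.1, 8.0, 0, 0, 0, 0.131], [255, -1.3, 7.8, 0, 0, 0, 0.131], [255, -2.2, 7.7, 0, 0, 0, 0.131], [255, -3.2, 7.3, 0, 0, 0, 0.131], [255, -4.2, 6.8, 0, 0, 0, 0.131], [255, -5.0, 6.2, 0, 0, 0, 0.131], [255, -5.7, 5.6, 0, 0, 0, 0.131]],
  ],
)

```text
t: 19.32
position: [0.5724, 0.1878, 0.1029]
eef_rot: [179.9, 0.2, -174.2]
wrist_force: [1.9, 0.8, 0.8]
grip_width: -0.001
gripper_force: 0.8
```

```bash
python3 -c "
from h import *
riv(.120)"
```

```text
BBBBBBBBBgggggggBBBBBBBBBBBBBgggBBBBBBBBBBBBBBBBBBBBBBBBBBBBBBBBBBBBBBBB
19.375 [571.39729718 188.49341394 102.74489529] [1.41066007 2.10565513 1.2465762 ] [18.21769129 12.23961218]
```

Call:
arm_command(
  increments=[
    [[255, -6.5, 4.7, 0, 0, 0, 0.131], [255, -7.0, 3.8, 0, 0, 0, 0.131], [255, -7.4, 2.9, 0, 0, 0, 0.131], [255, -7.8, 1.9, 0, 0, 0, 0.131], [255, -7.9, 0.8, 0, 0, 0, 0.131], [255, -8.0, -0.1, 0, 0, 0, 0.131], [255, -7.8, -1.3, 0, 0, 0, 0.131], [255, -7.7, -2.2, 0, 0, 0, 0.131], [255, -7.3, -3.2, 0, 0, 0, 0.131], [255, -6.8, -4.2, 0, 0, 0, 0.131], [255, -6.2, -5.0, 0, 0, 0, 0.131], [255, -5.6, -5.7, 0, 0, 0, 0.131]],
  ],
)

```text
t: 20.88
position: [0.4851, 0.1799, 0.1024]
eef_rot: [-180.0, 0.1, -84.2]
wrist_force: [-0.6, 1.5, -0.7]
grip_width: -0.001
gripper_force: 0.6
```

Call:
arm_command(
  increments=[
    [[255, -4.7, -6.5, 0, 0, 0, 0.131], [255, -3.8, -7.0, 0, 0, 0, 0.131], [255, -2.9, -7.4, 0, 0, 0, 0.131], [255, -1.9, -7.8, 0, 0, 0, 0.131], [255, -0.8, -7.9, 0, 0, 0, 0.131], [255, 0.1, -8.0, 0, 0, 0, 0.131], [255, 1.3, -7.8, 0, 0, 0, 0.131], [255, 2.2, -7.7, 0, 0, 0, 0.131], [255, 3.2, -7.3, 0, 0, 0, 0.131], [255, 4.2, -6.8, 0, 0, 0, 0.131], [255, 5.0, -6.2, 0, 0, 0, 0.131]],
  ],
)

```text
t: 22.25
position: [0.4851, 0.0984, 0.1019]
eef_rot: [180.0, 0.2, -1.7]
wrist_force: [-3.0, 0.1, 1.7]
grip_width: 0.001
gripper_force: 1.4
```

```bash
python3 -c "
from h import *
riv(.1215)"
```

```text
BBBBBBBBBgggggggggggggggggggggggggggggggggggggggggBBBBBBBBBBBggBBBBBBBBB
22.3 [485.77034092  97.70048497 101.90094394] [-3.14380029 -3.35740472  2.69794014] [  11.38856659 -167.04339078]
```

Total so far is about 626° (rivet near 308°, with one rib slipped). I retract, turn the wrist back by 180°, then do the last 94°.

Call:
arm_command(
  increments=[
    [[255, -6, -5.5, 0, 0, 0, 0], [255, -6, -5.5, 0, 0, 0, 0], [255, 0, 0, 0.5, 0, 0, -0.1745], [255, 0, 0, 0.5, 0, 0, -0.1745], [255, 0, 0, 0.5, 0, 0, -0.1745], [255, 0, 0, 0.5, 0, 0, -0.1745], [255, 0, 0, 0, 0, 0, -0.1745], [255, 0, 0, 0, 0, 0, -0.1745], [255, 0, 0, 0, 0, 0, -0.1745], [255, 0, 0, 0, 0, 0, -0.1745], [255, 0, 0, 0, 0, 0, -0.1745]],
  ],
)

```text
t: 23.68
position: [0.4748, 0.0876, 0.1044]
eef_rot: [-180.0, 0.0, -92.2]
wrist_force: [-0.4, -0.4, -0.6]
grip_width: -0.004
gripper_force: 0.0
```

Call:
arm_command(
  increments=[
    [[255, 0, 0, 0, 0, 0, -0.1745], [255, 0, 0, 0, 0, 0, -0.1745], [255, 0, 0, 0, 0, 0, -0.1745], [255, 0, 0, 0, 0, 0, -0.1745], [255, 0, 0, 0, 0, 0, -0.1745], [255, 0, 0, 0, 0, 0, -0.1745], [255, 0, 0, 0, 0, 0, -0.1745], [255, 0, 0, 0, 0, 0, -0.1745], [255, 0, 0, 0, 0, 0, -0.1745], [255, 0, 0, 0, 0, 0, 0]],
  ],
)

```text
t: 24.92
position: [0.4748, 0.0876, 0.1044]
eef_rot: [180.0, 0.0, 178.3]
wrist_force: [0.8, 0.3, 0.1]
grip_width: 0.002
gripper_force: 0.0
```

```bash
python3 -c "
from h import *
riv(.1215);s=state();print(s['eef_rot']);p=s['position'][:2]*1e3
orbit(p,2,63,0)
q=C+(p-C)/np.hypot(*(p-C))*63
orbit(q,13,60.8)
"
```

```text
BBBBBBBBBgggggggggggggggggggggggggggggggggggggggggBBBBBBBBBBBggBBBBBBBBB
24.975 [474.86301923  87.57738068 104.38725813] [-0.38107289 -0.18570186  0.28343419] [10.44717315 12.09238726]
[1.79993987e+02 1.16869445e-02 1.78354786e+02]
phi -137.42721139943515 rho 77.04448346531828
[255, 5.2, 4.8, 0, 0, 0, 0.000], [255, 5.1, 4.7, 0, 0, 0, 0.000], 
end [485.16301923  97.07738068] phi -137.42721139943515
phi -137.42721139943518 rho 63.00000000000001
[255, 6.7, -4.8, 0, 0, 0, 0.131], [255, 7.1, -3.9, 0, 0, 0, 0.131], [255, 7.0, -3.8, 0, 0, 0, 0.131], [255, 7.4, -2.9, 0, 0, 0, 0.131], [255, 7.7, -1.9, 0, 0, 0, 0.131], [255, 7.9, -0.8, 0, 0, 0, 0.131], [255, 8.0, 0.2, 0, 0, 0, 0.131], [255, 7.8, 1.2, 0, 0, 0, 0.131], [255, 7.7, 2.2, 0, 0, 0, 0.131], [255, 7.2, 3.2, 0, 0, 0, 0.131], [255, 6.8, 4.2, 0, 0, 0, 0.131], [255, 6.2, 4.9, 0, 0, 0, 0.131], [255, 5.5, 5.8, 0, 0, 0, 0.131], 
end [578.20563628 100.67884311] phi -39.92721139943518
```

Call:
arm_command(
  increments=[
    [[255, 5.2, 4.8, 0, 0, 0, 0], [255, 5.1, 4.7, 0, 0, 0, 0], [255, 6.7, -4.8, 0, 0, 0, 0.131], [255, 7.1, -3.9, 0, 0, 0, 0.131], [255, 7.0, -3.8, 0, 0, 0, 0.131], [255, 7.4, -2.9, 0, 0, 0, 0.131], [255, 7.7, -1.9, 0, 0, 0, 0.131], [255, 7.9, -0.8, 0, 0, 0, 0.131], [255, 8.0, 0.2, 0, 0, 0, 0.131], [255, 7.8, 1.2, 0, 0, 0, 0.131], [255, 7.7, 2.2, 0, 0, 0, 0.131], [255, 7.2, 3.2, 0, 0, 0, 0.131]],
  ],
)

```text
t: 26.48
position: [0.5614, 0.0839, 0.1047]
eef_rot: [-179.8, -0.2, -106.5]
wrist_force: [0.3, -5.9, 1.7]
grip_width: -0.001
gripper_force: 2.9
```

```bash
python3 -c "
from h import *
riv(.1215)"
```

```text
ggggggggggggggggBBBBBBBBBBBBBBBBBBBBBBBBBBBBBBBBBBBBBBBBBBBBBBBBgggggggg
26.525 [562.80173264  84.48228556 104.81629073] [ 2.5931044  -4.29370221  2.63608456] [  8.68052757 -65.02907457]
```

Call:
arm_command(
  increments=[
    [[255, 6.8, 4.2, 0, 0, 0, 0.131], [255, 6.2, 4.9, 0, 0, 0, 0.131], [255, 5.5, 5.8, 0, 0, 0, 0.131]],
  ],
)

```text
t: 26.9
position: [0.5809, 0.0995, 0.105]
eef_rot: [-179.8, -0.2, -84.0]
wrist_force: [1.8, -4.0, 2.4]
grip_width: 0.002
gripper_force: 2.3
```

```bash
python3 -c "
from h import *
d=riv(.122);save(d,'e.png',(190,160,290,240),5)"
```

```text
BBBBBBBBB.ggggg.BBBBBBBBBBBBBBBBBBBBBBBBBBBBBBBBBBBBBBBBBBBBBBBBBBBBBBBB
26.95 [581.83971491 100.52318564 104.99486876] [ 4.59666695 -3.10893295  2.39037472] [  9.89017977 -86.33596571]
```

View pics/e.png

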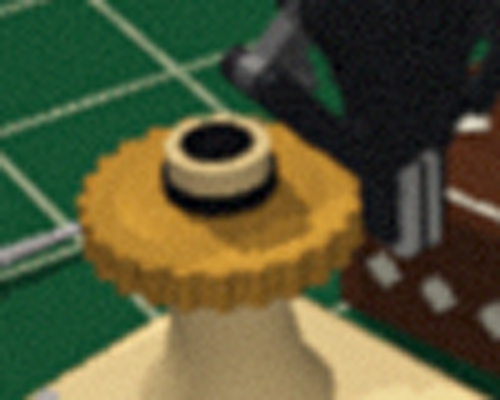

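The ring stands visibly higher and the rivet is hidden behind the sleeve, near its target. I back off to look from above.

Call:
arm_command(
  increments=[
    [[255, 6, -5, 0, 0, 0, 0], [255, 7, -6, 0, 0, 0, 0], [255, 5, -10, 30, 0, 0, 0], [255, 0, -30, 40, 0, 0, 0], [255, 0, -50, 20, 0, 0, 0], [255, 0, -50, 0, 0, 0, 0], [255, 0, -50, 0, 0, 0, 0], [255, 0, -50, 0, 0, 0, 0], [255, 0, 0, 0, 0, 0, 0]],
  ],
)

```text
t: 28.08
position: [0.596, -0.154, 0.1938]
eef_rot: [180.0, -0.0, -84.5]
wrist_force: [0.0, -0.0, 0.1]
grip_width: -0.0
gripper_force: 0.0
```

```bash
python3 - <<'E'
from h import *
d=cam("top");im=d["image"];P=np.array([[x,y,.122] for x in(.4816,.5816) for y in(.0897,.1897)])
hsv=cv2.cvtColor(im,cv2.COLOR_RGB2HSV);C3=np.array([*C/1e3,.122])
# start picture vs now: same test by grey blob around r=39mm
yy,xx=np.mgrid[190:290,210:320];pts=[]
for u,v in zip(xx.ravel(),yy.ravel()):
    q=onz(d,(float(u),float(v)),.122)[:2]*1e3-C;r=np.hypot(*q);p=im[v,u].astype(int)
    if 32<r<45 and p[0]-p[2]<45 and p.max()<150: pts.append([*q])
pts=np.array(pts);m=np.median(pts,0);print(len(pts),m,np.hypot(*m),np.degrees(np.arctan2(m[1],m[0])))
s=state();print(s["t"],s["position"]);save(d,"f.png",(190,150,390,300),3.5)
E
```

```text
35 [26.91003049 28.87853217] 39.473020669462436 47.02084549149274
28.125 [ 0.59592722 -0.152005    0.19378999]
```

View pics/f.png

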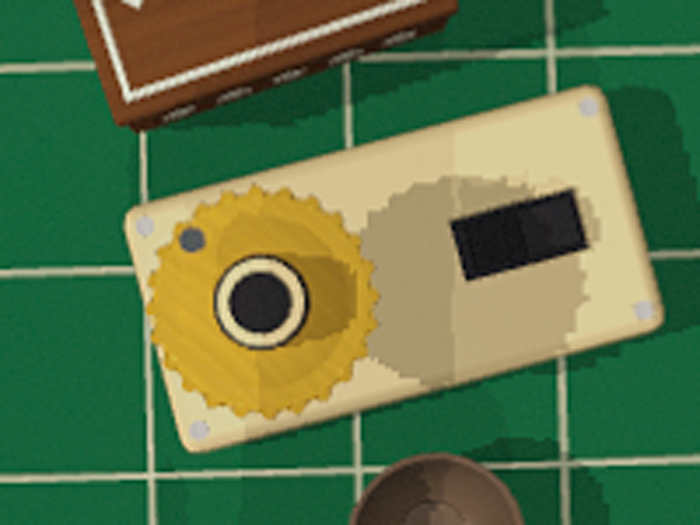

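The rivet, at (192,240) px, is back within about 5° of where it began after the tracked two turns, and the rocker, bowl and casket look undisturbed. I check the start angle the same way, and hand in if it agrees.

```bash
python3 - <<'E'
from h import *
im=cv2.resize(cv2.imread("pics/top0.png")[:,:,::-1],(560,420),interpolation=cv2.INTER_AREA);d=cam("top");pts=[]
for u in range(225,262):
  for v in range(200,240):
    q=onz(d,(float(u),float(v)),.116)[:2]*1e3-C;r=np.hypot(*q);p=im[v,u].astype(int)
    if 32<r<45 and p[0]-p[2]<45 and p.max()<150: pts.append(q)
m=np.median(pts,0);a=np.degrees(np.arctan2(m[1],m[0]));print(len(pts),np.hypot(*m),a,state()["wrist_force"])
if -2<47-a<9: print("handing in",sign_off())
E
```

```text
35 38.88359313160642 43.02269033775161 [-0.13884317 -0.07267011  0.34469604]
the job is handed in; nothing more can be done
handing in None
```

The job is handed in at about 28 s. I pressed the rocker down to its stop first, then turned the ring about 724° anticlockwise, which leaves it loose but still on its thread. The arm is clear of everything, and I saw no sign that the other objects were touched or moved.

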